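Clamp a rocker switch in the spring clamp

ROBOT

A 6-joint arm with a two-finger parallel gripper is mounted at the origin on a cart in front of the work surface, level with it; the furniture and walls round the work are solid. World frame = base frame: x ahead of the robot, y to its left, z up, the work surface at z = 0. Lengths are in mm, angles in rad, forces in N, time in s.
With the tool pointing down it reaches from about 350 to 975 mm from the base axis. Payload 17.4 kg.
Tool frame: the origin (TCP) lies at the very end of the fingers, on their centre line; the grasp point (between the pads) lies 19 mm behind it; z points along the fingers, y is the line along which they close (so a half turn about z gives the same grasp; the last joint's range is limited). The gripper opens to 85 mm and grips with 20 to 120 N. Pads are 22 mm wide; open, the fingers measure 114 mm over their backs; the gripper's body (76 mm by 85 mm) begins 54 mm behind the grasp point. The pads swing forward as they close: fully open they stand 13 mm farther back than shut.
Start: joints at [1.063, 0.116, 1.442, -0, 1.584, -0.038], TCP at [305.586, 601.872, 231.303] pointing down, gripper open.
Joint ranges: [-2.83, 2.83], [-0.83, 2.19], [0.07, 2.5], [-1.14, 4.28], [0.01, 3], [-2.97, 2.97]. Speed limits (rad/s): [1.89, 1.89, 2.22, 3.14, 3.14, 3.14].

INTERFACE

Orientations are given as a unit quaternion [w, x, y, z].
In Python, from rig import state, capture, camera_params, job_done gives the robot as it stands.
- The arm moves only by the tool arm_command, never from a script. Its argument "series" is a list of rows, each an object of numbers: "x", "y", "z": the shift along the tool's x, y, z in mm; "wx", "wy", "wz": the turn, a rotation vector about the tool's x, y, z in degrees. A call has 1 to 10 rows; each row shifts and turns the commanded pose from where the row before left it, along the tool's axes as they then stand; what a row does not reach is not made up. A row lasts 1/8 s, in which the tool goes at most 62.5 mm and 10.7 degrees, less where a joint would pass 70% of its speed; a pose out of reach is approached as far as the arm can. A call is refused whole if a number of a shift passes 62.5 or a number of a turn 10.7, either way. A call with a gripper value outside its range is refused whole. "grip" is the finger opening in mm, from 0 to 85.4, set as the call begins (left out, the last holds). The fingers move at their own pace and stop on an object; "grip_force" is the grip in N (left out, the last holds). Time passes only in rows, so rows that do not move let the fingers close. It gives the time, the measured TCP pose, the force, the opening and the grip force at its end, in the units of the state.
- state(): the state, without advancing time (a new reading comes with each control period).
- capture(name): name is "side" or "top"; returns (picture, depth): 400x640x3 uint8, red, green, blue; 400x640 float32, mm along the optical axis (not along the pixel's ray), 0 where there is no reading.
- camera_params(name): a dict with "camera_matrix" (3x3 intrinsics, pixels), "pose" (4x4, takes a point from camera to world coordinates). Camera axes: x right, y up, looking along -z (the intrinsics and any distortion apply to the point x, -y, -z); pixel columns grow to the right and rows downward; lengths in mm; the calibration is good to about 2 mm. A picture is of the moment at which its call begins. camera_params takes no time and is no camera call.
- job_done(): hands the job in; it is judged then, once.
The state is a dict: "t": time; "joint_pos": joint angles; "qd": joint speeds; "joint_torque": joint torques, N m; "tcp_pos": TCP position; "eef_rot": TCP orientation; "contact_force": force on the tool from outside, world axes, zero at the start; "moment": the same for the moment, N m; "opening": opening from 0.0 (shut) to 1.0 (fully open); "finger_force": force on a finger pad.
Only numpy, scipy, OpenCV 4.12 (cv2) and the standard library are available. Lean on these libraries where they do the work, as an engineer would, in place of code of your own. Each camera call takes 0.05 s, during which the arm holds its last target. There are 200 camera calls.

TASK

Pull the red post of the blue spring clamp all the way out to its stop so that the yellow catch pops up and holds the jaw open. Then take the rocker switch out of the blue parts tray, stand it gently, rocker side up, centred between the open jaws with its two long faces towards them, let go of it, and press the yellow catch down so that the jaw springs shut and clamps the switch. Leave the other things where they are.

Things in the scene. Friction and masses are not known exactly. Their poses are not given: they have to be found in the camera images.
- clamp: spring clamp fixed to the bench; blue base x -105..65, y -45..65 mm, 12 thick. Origin on the bench; x points from the pull post to the fixed jaw, y to the catch's side. Fixed jaw: face at x = 40, 24 wide (y), top z = 46. Moving jaw: same size, face at x = 35 when closed (5 mm gap), opens to -x. Rails to z = 21 beside the runner at x < 0. Nothing else stands over the base at x > 0
- jaw (a joint): travel of moving jaw, runner and red post, m: 0 closed, 0.030 at the stop (post moves to clamp -x). A spring always pulls it shut: 4 N closed, 8.5 N at the stop. The catch holds it at about 0.0275 (jaw gap 32.5 mm) if it was pulled beyond that. Near 0.011 with the switch clamped
- catch (a joint): height by which the yellow catch has risen, m: 0 down (as long as the jaw is not pulled far enough), 0.0065 up (jaw held open). Pressing it fully down takes about 2 to 4 N and frees the jaw
- pull_post (a point): centre of the top of the red upright post by which the moving jaw is pulled: diameter 16 mm, 32 mm tall above the steel runner (whose top is at z = 22 mm over the bench); it moves with the jaw
- catch_top (a point): centre of the top of the yellow catch button, diameter 20 mm; 30 mm above the bench when down, 36.5 mm when up; its black housing is 24 mm high
- seat (a point): on the base plate's top (12 mm above the bench), 8 mm before the fixed jaw's face, midway across the jaws: where the underside centre of the clamped switch is. With the jaw held open, the free space runs from here 8 mm to clamp +x and 24.5 mm to clamp -x
- rocker: black switch with red rocker on top, 16 (own x) x 34 (own y) x 28 mm high; origin at underside centre, z up. Body 13.5 x 30 from z 6 to 22, wider rim at z 22..24. In its tray pocket the ends leave no room for fingers: grip it across the 16 mm there. Those faces go to the jaws, where fingers have no room: set it down on the bench and take it again across its 34 mm
- tray: blue parts tray fixed to the bench, 110 (x) x 153 (y) x 42 mm high; three pockets along its y, 50 mm apart, each 104 (x) by 47 mm (y) inside; floor 3 mm; origin at underside centre. Switch, fitting and thermostat stand in one pocket each, in any order
- fitting: brass threaded fitting 19 mm across, 24 mm high, in the tray; origin at underside centre. Leave it
- thermostat: small round black thermostat, 18 x 26 x 18 mm, in the tray; origin at underside centre. Leave it
- screwdriver: red and blue screwdriver, 218 mm long, 28 mm high, lying on the bench; origin at the middle of its length. Leave it
- white_tape: roll of white tape, 60 mm across, 17 mm high, lying flat; origin at underside centre. Leave it

How it is judged:
By the outcome, as a careful person would: the job done as asked, in the order asked, and still so for the second after the job is handed in, with the robot touching nothing.
It also fails if it takes over 72 s, if anything falls off the work surface, if the arm or the gripper's body presses on something with over 40 N, if the wrist force passes 120 N, or if a joint passes its speed limit or range.

## Working session

There is one attempt and no reset: what is moved stays moved. The work goes in short steps, Python scripts to look and compute and a tool call to move; the robot and the scene stay as the last step left them, time stands still between calls to the robot, and variables do not carry over. Pictures are saved under pics/ and viewed, at most 10 in all, crops included, and the job is handed in when it is done.

Besides the shell and the picture viewer there is one more tool, called in YAML: its name, and indented under it one key for each argument. arm_command: Moves the arm, as the interface text tells. Its arguments: {"type":"object","properties":{"series":{"type":"array"},"grip":{"type":"number"},"grip_force":{"type":"number"}},"required":["series"]}

```bash
mkdir -p pics; ls; cat > h.py <<'E'
import numpy as np, cv2
from rig import state, capture, camera_params, job_done
def snap(n, f=None):
    p,d=capture(n)
    if f: cv2.imwrite('pics/'+f, p[:,:,::-1])
    np.savez('last_%s.npz'%n,p=p,d=d)
    return p,d
def pts(n,d):
    c=camera_params(n);K=np.array(c['camera_matrix']);T=np.array(c['pose'])
    v,u=np.mgrid[:d.shape[0],:d.shape[1]]
    x=(u-K[0,2])/K[0,0]*d; y=(v-K[1,2])/K[1,1]*d
    P=np.stack([x,-y,-d],-1)
    return P@T[:3,:3].T+T[:3,3]
E
python3 - <<'E'
from h import *
for n in('top','side'):
    p,d=snap(n,n+'0.png'); c=camera_params(n); print(n,c,(d>0).mean())
print(state())
E
```

```text
pics
top {'camera_matrix': array([[499.648163  ,   0.        , 330.52701203],
       [  0.        , 499.648163  , 200.01892683],
       [  0.        ,   0.        ,   1.        ]]), 'pose': array([[-2.16227047e-02,  9.91553066e-01, -1.27886573e-01,
         4.86974508e+02],
       [-9.99587344e-01, -1.90217275e-02,  2.15247751e-02,
        -5.06098758e+01],
       [ 1.89103332e-02,  1.28299224e-01,  9.91555197e-01,
         1.11433009e+03],
       [ 0.00000000e+00,  0.00000000e+00,  0.00000000e+00,
         1.00000000e+00]])} 0.99587109375
side {'camera_matrix': array([[425.31835708,   0.        , 316.10381877],
       [  0.        , 425.31835708, 202.95507128],
       [  0.        ,   0.        ,   1.        ]]), 'pose': array([[ 9.96520087e-01, -4.31546269e-02,  7.13119542e-02,
         6.96817584e+02],
       [ 8.16887668e-02,  3.35525004e-01, -9.38482774e-01,
        -9.32360695e+02],
       [ 1.65729302e-02,  9.41042321e-01,  3.37882655e-01,
         3.85671995e+02],
       [ 0.00000000e+00,  0.00000000e+00,  0.00000000e+00,
         1.00000000e+00]])} 0.9564140625
{'t': 0.1, 'joint_pos': array([ 1.06322151e+00,  1.16436550e-01,  1.44222969e+00,  8.49311114e-06,
        1.58405524e+00, -3.78057284e-02]), 'qd': array([ 7.21933319e-05, -6.58081475e-04, -6.26565066e-04, -1.41685840e-03,
        1.77871270e-03, -2.04567416e-03]), 'joint_torque': array([ 2.04100324e-03, -7.33670068e+01, -6.33785391e+01,  3.17819081e-05,
        5.35510539e-03,  2.42826286e-05]), 'tcp_pos': array([305.47208067, 601.70115369, 230.61761465]), 'eef_rot': array([-1.56098862e-04,  2.32730612e-01,  9.72541075e-01, -5.42414202e-04]), 'contact_force': array([-0.02549713,  0.07802107,  0.15582431]), 'moment': array([-0.01676472, -0.01118396, -0.00601239]), 'finger_force': 0.0, 'opening': 0.9972713470306547}
```

View pics/top0.png

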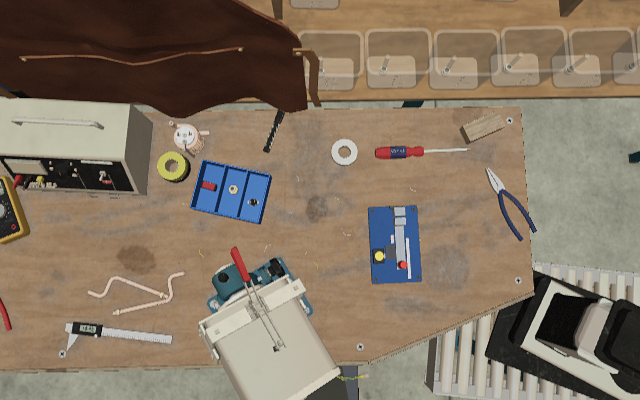

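View pics/side0.png

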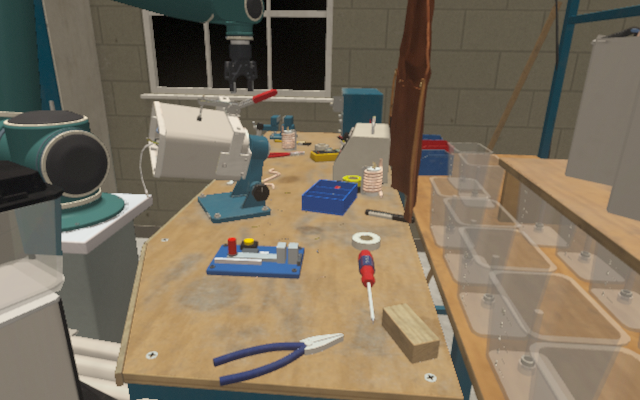

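The top view shows the clamp around (395,245) with its post at (403,265) and catch at (380,256), and the tray around (231,192) with the red rocker at (209,186). There's a lamp-like obstacle near (260,330). The side view shows the clamp at (257,260), and the lamp standing between the arm and the work.

```bash
python3 - <<'E'
from h import *
L=np.load('last_top.npz');p,d=L['p'],L['d'];W=pts('top',d)
S=np.load('last_side.npz');ps,ds=S['p'],S['d'];WS=pts('side',ds)
def comp(p,W,m,name,box):
    u0,v0,u1,v1=box; mm=np.zeros(m.shape,bool); mm[v0:v1,u0:u1]=m[v0:v1,u0:u1]
    n,l,s,c=cv2.connectedComponentsWithStats(mm.astype(np.uint8))
    for i in range(1,n):
        if s[i,4]<15: continue
        q=W[l==i]; print(name,s[i],c[i].round(1),'med',np.median(q,0).round(1),'p95z',np.percentile(q[:,2],95).round(1))
def masks(p):
    h=cv2.cvtColor(p,cv2.COLOR_RGB2HSV);H,Sx,V=[h[...,i].astype(int) for i in range(3)]
    return dict(red=((H<8)|(H>172))&(Sx>150)&(V>80),yel=(H>22)&(H<35)&(Sx>150)&(V>120),blue=(H>100)&(H<125)&(Sx>130)&(V>40))
m=masks(p); 
for k in m: comp(p,W,m[k],'top '+k,(190,150,440,290))
m=masks(ps)
for k in m: comp(ps,WS,m[k],'side '+k,(200,170,360,280))
# blue rects
m=masks(p)['blue']
for nm,box in (('clamp',(350,195,440,295)),('tray',(180,150,280,230))):
    u0,v0,u1,v1=box; mm=np.zeros(m.shape,bool); mm[v0:v1,u0:u1]=m[v0:v1,u0:u1]
    q=W[mm]; 
    if nm=='clamp': q=q[(q[:,2]>4)&(q[:,2]<22)]
    else: q=q[(q[:,2]>32)]
    print(nm,cv2.minAreaRect(q[:,:2].astype(np.float32)),np.median(q[:,2]))
# bench z check
print('bench',np.median(W[240:260,440:470,2]), np.median(WS[300:320,200:240,2]))
# lamp
q=W[225:400,190:350].reshape(-1,3); q=q[q[:,2]>40]
for z in(40,100,150,200,250,300,350): 
    r=q[(q[:,2]>z)]
    if len(r): print(z,r.min(0).round(),r.max(0).round(),len(r))
# tray contents
q=W[150:230,185:275]
E
python3 - <<'E'
import sys; sys.path.insert(0,'.')
import cv2
a=cv2.imread('pics/top0.png'); 
x=cv2.resize(a[150:230,180:280],None,fx=4,fy=4,interpolation=cv2.INTER_CUBIC)
y=cv2.resize(a[200:290,355:435],None,fx=5,fy=5,interpolation=cv2.INTER_CUBIC)
import numpy as np
o=np.zeros((450,800,3),np.uint8);o[:320,:400]=x;o[:450,400:800]=y
cv2.imwrite('pics/crop0.png',o)
E
```

```text
top red [376 150  15   9 123] [383.1 153.9] med [ 728.7 -193.7   23.6] p95z 28.1
top red [406 150  18   7 103] [414.5 152.6] med [ 731.3 -265.4   20.1] p95z 23.9
top red [202 181  13   9  69] [208.  185.4] med [664.  193.7  28. ] p95z 32.6
top red [230 247  20  35 279] [239.5 264.2] med [490.9  82.4 290.5] p95z 298.6
top red [399 261   8   8  43] [402.8 264.4] med [ 484.5 -223.7   52.3] p95z 56.4
top blue [391 156  15   2  16] [398.4 156.9] med [ 722.7 -228.9   18.3] p95z 20.4
top blue [ 190  160   82   64 3382] [230.9 191.4] med [651.7 147.8   3.2] p95z 40.2
top blue [ 368  206   54   77 2404] [393.1 244.5] med [ 535.7 -201.7   11.1] p95z 14.8
side red [228 238   8  16 118] [231.8 245.3] med [ 487.9 -229.8   42.6] p95z 54.1
side yel [343 176  17  10  81] [351.7 179.2] med [709.6 254.6  36. ] p95z 37.6
side yel [244 238  10   7  57] [248.4 240.8] med [ 507.1 -180.    29.6] p95z 31.3
side blue [ 302  180   55   35 1421] [328.9 197.1] med [650.4  97.4  28. ] p95z 39.9
side blue [215 246  13  11  91] [222.  251.9] med [ 458.1 -199.9   11.9] p95z 13.1
side blue [237 246   4   6  20] [238
[... 212 characters left out ...]

side blue [207 260  93  15 761] [256.6 268.1] med [ 545.8 -257.8   11.8] p95z 13.0
clamp ((529.576171875, -213.403564453125), (167.08018493652344, 109.54559326171875), 1.325368881225586) 11.078528700145853
tray ((616.3777465820312, 70.75022888183594), (328.8045349121094, 133.3472442626953), 65.23797607421875) 38.46495482621174
bench -0.5190851391046181 0.0692477500008124
40 [219. -96.  41.] [ 519.  176. 1114.] 13362
100 [252. -96. 105.] [ 519.  176. 1114.] 12772
150 [252. -96. 150.] [ 519.  176. 1114.] 12747
200 [257. -96. 200.] [ 519.  170. 1114.] 11067
250 [267. -51. 250.] [ 519.  145. 1114.] 2659
300 [487. -51. 301.] [ 510.   93. 1114.] 114
350 [ 487.  -51. 1114.] [ 487.  -51. 1114.] 113
```

View pics/crop0.png

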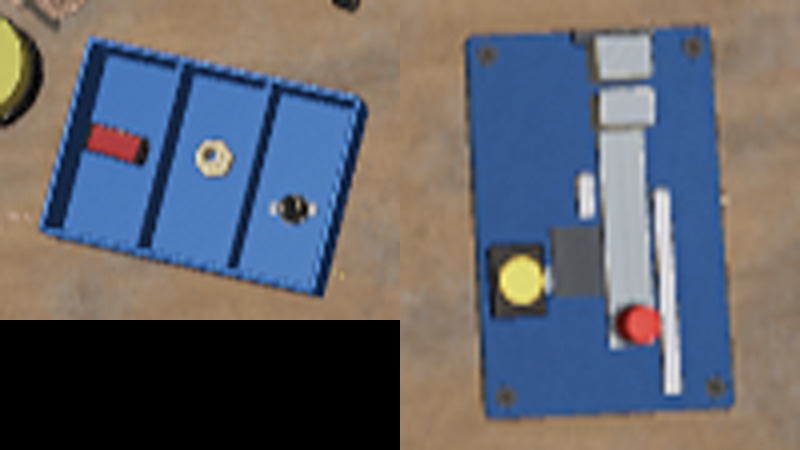

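The crop shows the rocker in the left pocket at about (117,143), the fitting in the middle pocket and the thermostat in the right one. The clamp's post is near the bottom, with the jaws at the top.

```bash
python3 - <<'E'
from h import *
L=np.load('last_top.npz');p,d=L['p'],L['d'];W=pts('top',d)
S=np.load('last_side.npz');ps,ds=S['p'],S['d'];WS=pts('side',ds)
def plane(n,u,v,z):
    c=camera_params(n);K=c['camera_matrix'];T=c['pose']
    r=T[:3,:3]@np.array([(u-K[0,2])/K[0,0],-(v-K[1,2])/K[1,1],-1]); return T[:3,3]+r*(z-T[2,3])/r[2]
def hsv(p):
    h=cv2.cvtColor(p,cv2.COLOR_RGB2HSV); return [h[...,i].astype(int) for i in range(3)]
H,Sx,V=hsv(p); blue=(H>100)&(H<125)&(Sx>130)&(V>40)
def cnt(mask,box,z,nm,n='top'):
    u0,v0,u1,v1=box; mm=np.zeros(mask.shape,np.uint8); mm[v0:v1,u0:u1]=mask[v0:v1,u0:u1]
    c=max(cv2.findContours(mm,cv2.RETR_EXTERNAL,cv2.CHAIN_APPROX_NONE)[0],key=cv2.contourArea)[:,0]
    q=np.array([plane(n,a,b,z)[:2] for a,b in c],np.float32)
    r=cv2.minAreaRect(q);print(nm,np.round(r[0],1),np.round(r[1],1),round(r[2],2)); return q
cnt(blue,(350,195,440,295),12,'clamp base')
cnt(blue,(180,150,280,230),42,'tray top')
red=((H<8)|(H>172))&(Sx>150)&(V>80)
cnt(red,(195,175,225,200),31,'rocker red')
cnt(red,(395,255,415,275),54,'post(+side)')
yel=(H>22)&(H<35)&(Sx>120)&(V>120)
cnt(yel,(370,245,390,265),30,'catch')
# heights
def box(W,x,y,z,nm):
    m=(W[...,0]>x[0])&(W[...,0]<x[1])&(W[...,1]>y[0])&(W[...,1]<y[1])&(W[...,2]>z[0])&(W[...,2]<z[1])
    q=W[m]; 
    if len(q)>3:
        r=cv2.minAreaRect(q[:,:2].astype(np.float32)); print(nm,len(q),q.mean(0).round(1),np.round(r[0],1),np.round(r[1],1),round(r[2],1))
for nm,w in(('top',W),('side',WS)):
    box(w,(460,510),(-245,-205),(49,60),nm+' posttop')
    box(w,(540,640),(-250,-195),(42,52),nm+' jaws')
    box(w,(620,700),(165,225),(22,36),nm+' switch')
# switch dark+red in pocket (non-blue)
sw=~((H>100)&(H<125)&(Sx>130))
m=sw&(W[...,2]>18)&(W[...,2]<36)
cnt(m,(196,174,224,202),27,'switch nonblue')
# lamp profile near y<0
q=W[225:400,190:350].reshape(-1,3); q=q[(q[:,2]>40)&(q[:,2]<400)]
for y in range(-100,180,40):
    r=q[(q[:,1]>y)&(q[:,1]<y+40)]; print(y,'x',r[:,0].min().round(),r[:,0].max().round(),'z',r[:,2].max().round())
E
```

```text
clamp base [ 529.4 -212.8] [166.6 108.4] 1.32
tray top [648.7 141.3] [156.9 109.5] 76.14
rocker red [664.  193.2] [26.4 12.4] 72.1
post(+side) [ 483.2 -223.2] [14.4 14.3] 74.81
catch [ 503.4 -175.8] [16.7 18.4] 43.14
top posttop 44 [ 482.5 -223.6   52.8] [ 482.5 -223.6] [13.2 12.6] 88.8
top jaws 169 [ 586.9 -221.7   45.3] [ 587.1 -221.8] [39.1 24.1] 2.3
top switch 224 [657.8 194.   28.6] [657.7 192.4] [52.3 74.9] 76.6
side posttop 42 [ 487.4 -226.6   52.5] [ 486.2 -225.8] [13.5 13.9] 68.8
side jaws 138 [ 592.  -224.6   45.4] [ 591.3 -222.8] [38.5 24.9] 3.0
side switch 197 [659.1 194.2  29.5] [660.7 194.2] [57.6 72.9] 82.9
switch nonblue [663.8 192.9] [33.8 15.3] 70.37
-100 x 284.0 333.0 z 231.0
-60 x 271.0 445.0 z 247.0
-20 x 219.0 469.0 z 290.0
20 x 269.0 503.0 z 284.0
60 x 254.0 519.0 z 301.0
100 x 252.0 494.0 z 280.0
140 x 313.0 487.0 z 275.0
```

```bash
cat > nav.py <<'E'
import sys
from h import *
from scipy.spatial.transform import Rotation as R
def pose():
    s=state();q=s['eef_rot'];r=R.from_quat([q[1],q[2],q[3],q[0]]);M=r.as_matrix()
    return s,M
def go(*wps):
    s,M=pose();p=s['tcp_pos']
    print('tcp',p.round(1),'yaw',np.degrees(np.arctan2(M[1,1],M[0,1])).round(1),'tilt',(M[:2,2]*57.3).round(2),'F',s['contact_force'].round(1),'op',(s['opening']*85.4).round(1),'t',round(s['t'],2))
    for w in wps:
        d=M.T@(np.array(w)-p);print(w,'tool shift',d.round(1),'rows',int(np.ceil(np.abs(d).max()/60)), (d/int(np.ceil(np.abs(d).max()/60))).round(1));p=np.array(w)
E
echo ok
```

```text
ok
```

arm_command:
  series:
    - {"z":-60}
    - {"z":-60}
    - {"wz":10.3}
    - {"wz":10.3}
    - {"wz":10.3}
    - {"wz":10.3}
    - {"wz":10.3}
    - {"wz":10.3}
  grip: 36
  grip_force: 25

```text
invalid input
```

```bash
python3 -c "
from nav import *
go((620,150,350),(485,-224,350),(485,-224,70),(485,-224,28))"
```

```text
Traceback (most recent call last):
  File "nav.py", line 9, in go
    print('tcp',p.round(1),'yaw',np.degrees(np.arctan2(M[1,1],M[0,1])).round(1),'tilt',(M[:2,2]*57.3).round(2),'F',s['contact_force'].round(1),'op',(s['opening']*85.4).round(1),'t',round(s['t'],2))
                                                                                                                                                    ^^^^^^^^^^^^^^^^^^^^^^^^^
AttributeError: 'float' object has no attribute 'round'
```

```bash
sed -i "s/(s\['opening'\]\*85.4).round(1)/round(s['opening']*85.4,1)/" nav.py
```

arm_command:
  series:
    - {"x":0,"y":0,"z":-60,"wx":0,"wy":0,"wz":0}
    - {"x":0,"y":0,"z":-60,"wx":0,"wy":0,"wz":0}
    - {"x":0,"y":0,"z":0,"wx":0,"wy":0,"wz":10.3}
    - {"x":0,"y":0,"z":0,"wx":0,"wy":0,"wz":10.3}
    - {"x":0,"y":0,"z":0,"wx":0,"wy":0,"wz":10.3}
    - {"x":0,"y":0,"z":0,"wx":0,"wy":0,"wz":10.3}
    - {"x":0,"y":0,"z":0,"wx":0,"wy":0,"wz":10.3}
    - {"x":0,"y":0,"z":0,"wx":0,"wy":0,"wz":10.3}
  grip: 36
  grip_force: 25

```text
t: 1.1
tcp_pos: [305.6, 601.8, 350.8]
eef_rot: [0.0, 0.701, 0.713, -0.0]
contact_force: [0.9, 0.1, 0.3]
opening: 0.422
finger_force: 0.0
```

```bash
python3 -c "
from nav import *
go((620,150,350),(485,-224,350),(485,-224,70),(485,-224,28))"
```

```text
tcp [305.6 601.8 350.8] yaw 0.9 tilt [-0.02 -0.04] F [0.9 0.1 0.3] op 36.0 t 1.1
(620, 150, 350) tool shift [-456.9  306.9    1. ] rows 8 [-57.1  38.4   0.1]
(485, -224, 350) tool shift [-3.717e+02 -1.411e+02  3.000e-01] rows 7 [-53.1 -20.2   0. ]
(485, -224, 70) tool shift [2.0e-01 1.0e-01 2.8e+02] rows 5 [ 0.  0. 56.]
(485, -224, 28) tool shift [ 0.  0. 42.] rows 1 [ 0.  0. 42.]
```

arm_command:
  series:
    - {"x":-45.7,"y":30.7,"z":0,"wx":0,"wy":0,"wz":0}
    - {"x":-45.7,"y":30.7,"z":0,"wx":0,"wy":0,"wz":0}
    - {"x":-45.7,"y":30.7,"z":0,"wx":0,"wy":0,"wz":0}
    - {"x":-45.7,"y":30.7,"z":0,"wx":0,"wy":0,"wz":0}
    - {"x":-45.7,"y":30.7,"z":0,"wx":0,"wy":0,"wz":0}
    - {"x":-45.7,"y":30.7,"z":0,"wx":0,"wy":0,"wz":0}
    - {"x":-45.7,"y":30.7,"z":0,"wx":0,"wy":0,"wz":0}
    - {"x":-45.7,"y":30.7,"z":0,"wx":0,"wy":0,"wz":0}
    - {"x":-45.7,"y":30.7,"z":0,"wx":0,"wy":0,"wz":0}
    - {"x":-45.7,"y":30.7,"z":0,"wx":0,"wy":0,"wz":0}

```text
t: 2.35
tcp_pos: [623.5, 150.2, 351.0]
eef_rot: [-0.0, 0.699, 0.715, -0.0]
contact_force: [-0.1, 1.5, 0.0]
opening: 0.426
finger_force: 0.0
```

arm_command:
  series:
    - {"x":-53,"y":-20,"z":0,"wx":0,"wy":0,"wz":0}
    - {"x":-53,"y":-20,"z":0,"wx":0,"wy":0,"wz":0}
    - {"x":-53,"y":-20,"z":0,"wx":0,"wy":0,"wz":0}
    - {"x":-53,"y":-20,"z":0,"wx":0,"wy":0,"wz":0}
    - {"x":-53,"y":-20,"z":0,"wx":0,"wy":0,"wz":0}
    - {"x":-53,"y":-20,"z":0,"wx":0,"wy":0,"wz":0}
    - {"x":-53,"y":-20,"z":0,"wx":0,"wy":0,"wz":0}
    - {"x":0,"y":0,"z":50,"wx":0,"wy":0,"wz":0}
    - {"x":0,"y":0,"z":50,"wx":0,"wy":0,"wz":0}
    - {"x":0,"y":0,"z":50,"wx":0,"wy":0,"wz":0}

```text
t: 3.6
tcp_pos: [490.7, -222.3, 199.5]
eef_rot: [-0.0, 0.699, 0.715, -0.0]
contact_force: [0.8, -0.9, -0.7]
opening: 0.421
finger_force: 0.0
```

```bash
python3 -c "
from nav import *
go((485,-224,80),(485,-224,28))"
```

```text
tcp [ 490.7 -222.3  199.5] yaw 1.3 tilt [-0.01  0.01] F [ 0.8 -0.9 -0.7] op 36.0 t 3.6
(485, -224, 80) tool shift [ -1.6  -5.7 119.5] rows 2 [-0.8 -2.9 59.8]
(485, -224, 28) tool shift [-0.  0. 52.] rows 1 [-0.  0. 52.]
```

arm_command:
  series:
    - {"x":-1.6,"y":-5.7,"z":40,"wx":0,"wy":0,"wz":0}
    - {"x":0,"y":0,"z":40,"wx":0,"wy":0,"wz":0}
    - {"x":0,"y":0,"z":30,"wx":0,"wy":0,"wz":0}
    - {"x":0,"y":0,"z":20,"wx":0,"wy":0,"wz":0}
    - {"x":0,"y":0,"z":20,"wx":0,"wy":0,"wz":0}
    - {"x":0,"y":0,"z":20,"wx":0,"wy":0,"wz":0}
    - {"x":0,"y":0,"z":0,"wx":0,"wy":0,"wz":0}

```text
t: 4.47
tcp_pos: [484.8, -223.6, 29.8]
eef_rot: [-0.001, 0.699, 0.715, -0.0]
contact_force: [-0.3, -0.6, -0.0]
opening: 0.418
finger_force: 0.0
```

arm_command:
  series:
    - {"x":0,"y":0,"z":0,"wx":0,"wy":0,"wz":0}
    - {"x":0,"y":0,"z":0,"wx":0,"wy":0,"wz":0}
    - {"x":0,"y":0,"z":0,"wx":0,"wy":0,"wz":0}
    - {"x":0,"y":0,"z":0,"wx":0,"wy":0,"wz":0}
  grip: 10

```text
t: 4.97
tcp_pos: [484.6, -224.1, 32.1]
eef_rot: [-0.001, 0.699, 0.715, -0.001]
contact_force: [-11.6, 0.4, 5.0]
opening: 0.181
finger_force: 24.4
```

```bash
python3 -c "
from nav import *
go((454,-224.7,28))
snap('side','side1.png')"
python3 -c "
import cv2
a=cv2.imread('pics/side1.png')[190:290,180:330];cv2.imwrite('pics/side1c.png',cv2.resize(a,None,fx=4,fy=4))"
```

```text
tcp [ 484.6 -224.1   32.1] yaw 1.3 tilt [-0.11 -0.02] F [-11.6   0.4   5. ] op 15.5 t 4.97
(454, -224.7, 28) tool shift [  0.1 -30.6   4.2] rows 1 [  0.1 -30.6   4.2]
```

View pics/side1c.png

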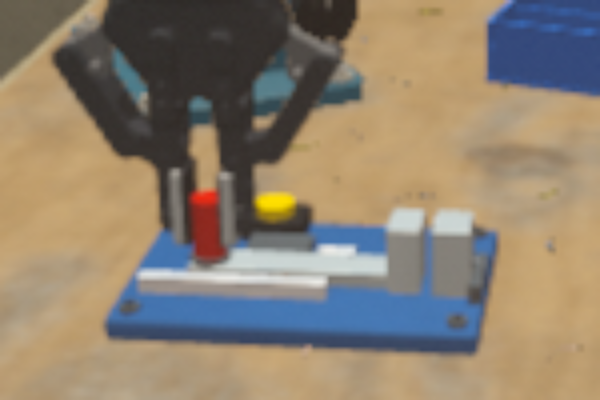

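The fingers grip the red post, around (205,225) in the crop. The yellow catch at (275,207) is still down.

arm_command:
  series:
    - {"x":0,"y":-5,"z":0,"wx":0,"wy":0,"wz":0}
    - {"x":0,"y":-5,"z":0,"wx":0,"wy":0,"wz":0}
    - {"x":0,"y":-5,"z":0,"wx":0,"wy":0,"wz":0}
    - {"x":0,"y":-5,"z":0,"wx":0,"wy":0,"wz":0}
    - {"x":0,"y":-5,"z":0,"wx":0,"wy":0,"wz":0}
    - {"x":0,"y":-3,"z":0,"wx":0,"wy":0,"wz":0}
    - {"x":0,"y":-2,"z":0,"wx":0,"wy":0,"wz":0}
    - {"x":0,"y":0,"z":0,"wx":0,"wy":0,"wz":0}
    - {"x":0,"y":0,"z":0,"wx":0,"wy":0,"wz":0}

```text
t: 6.15
tcp_pos: [456.4, -224.8, 32.2]
eef_rot: [0.001, 0.699, 0.715, 0.001]
contact_force: [8.0, -0.0, -4.9]
opening: 0.177
finger_force: 24.5
```

arm_command:
  series:
    - {"x":0,"y":-1,"z":0,"wx":0,"wy":0,"wz":0}
    - {"x":0,"y":-1,"z":0,"wx":0,"wy":0,"wz":0}
    - {"x":0,"y":-1,"z":0,"wx":0,"wy":0,"wz":0}
    - {"x":0,"y":0,"z":0,"wx":0,"wy":0,"wz":0}
    - {"x":0,"y":0,"z":0,"wx":0,"wy":0,"wz":0}

```text
t: 6.78
tcp_pos: [454.2, -224.8, 32.2]
eef_rot: [0.002, 0.699, 0.715, 0.001]
contact_force: [18.5, -0.8, -10.2]
opening: 0.175
finger_force: 24.6
```

```bash
python3 -c "
from nav import *
go((454,-224.7,28))"
```

```text
tcp [ 454.2 -224.8   32.2] yaw 1.3 tilt [ 0.29 -0.05] F [ 18.5  -0.8 -10.2] op 15.0 t 6.78
(454, -224.7, 28) tool shift [ 0.1 -0.2  4.2] rows 1 [ 0.1 -0.2  4.2]
```

arm_command:
  series:
    - {"x":0,"y":1.5,"z":0,"wx":0,"wy":0,"wz":0}
    - {"x":0,"y":1.5,"z":0,"wx":0,"wy":0,"wz":0}
    - {"x":0,"y":1.5,"z":0,"wx":0,"wy":0,"wz":0}
    - {"x":0,"y":0,"z":0,"wx":0,"wy":0,"wz":0}
    - {"x":0,"y":0,"z":0,"wx":0,"wy":0,"wz":0}

```text
t: 7.4
tcp_pos: [457.2, -224.8, 32.0]
eef_rot: [0.001, 0.699, 0.715, 0.0]
contact_force: [-1.4, -0.5, 6.1]
opening: 0.171
finger_force: 26.0
```

arm_command:
  series:
    - {"x":0,"y":0,"z":0,"wx":0,"wy":0,"wz":0}
    - {"x":0,"y":0,"z":0,"wx":0,"wy":0,"wz":0}
    - {"x":0,"y":0,"z":0,"wx":0,"wy":0,"wz":0}
    - {"x":0,"y":0,"z":-20,"wx":0,"wy":0,"wz":0}
    - {"x":0,"y":0,"z":-40,"wx":0,"wy":0,"wz":0}
    - {"x":0,"y":0,"z":-60,"wx":0,"wy":0,"wz":0}
    - {"x":0,"y":0,"z":-60,"wx":0,"wy":0,"wz":0}
    - {"x":0,"y":0,"z":-60,"wx":0,"wy":0,"wz":0}
    - {"x":0,"y":0,"z":-60,"wx":0,"wy":0,"wz":0}
  grip: 36

```text
t: 8.52
tcp_pos: [456.3, -224.2, 335.0]
eef_rot: [0.001, 0.699, 0.715, 0.0]
contact_force: [1.1, 0.0, -0.6]
opening: 0.422
finger_force: 0.0
```

```bash
python3 - <<'E'
from nav import *
go((645,-80,330),(665.5,192,330),(665.5,192,110))
p,d=snap('side','side2.png'); W=pts('side',d)
def box(W,x,y,z,nm):
    m=(W[...,0]>x[0])&(W[...,0]<x[1])&(W[...,1]>y[0])&(W[...,1]<y[1])&(W[...,2]>z[0])&(W[...,2]<z[1])
    q=W[m]; 
    if len(q)>3:
        r=cv2.minAreaRect(q[:,:2].astype(np.float32)); print(nm,len(q),q.mean(0).round(1),np.round(r[0],1),np.round(r[1],1),round(r[2],1))
h=cv2.cvtColor(p,cv2.COLOR_RGB2HSV);y=(h[...,0]>22)&(h[...,0]<35)&(h[...,1]>150)
q=W[235:255,240:256][y[235:255,240:256]];print('yellow',np.percentile(q,90,axis=0),np.median(q,0),len(q))
box(W,(430,510),(-245,-205),(49,60),'post')
box(W,(600,640),(-250,-195),(42,52),'jawF?')
box(W,(530,572),(-250,-195),(42,52),'jawM?')
box(W,(572,640),(-250,-195),(42,52),'jawF')
E
```

```text
tcp [ 456.3 -224.2  335. ] yaw 1.3 tilt [ 0.08 -0.04] F [ 1.1  0.  -0.6] op 36.0 t 8.53
(645, -80, 330) tool shift [139.9 191.9   5.1] rows 4 [35.  48.   1.3]
(665.5, 192, 330) tool shift [ 2.715e+02  2.660e+01 -2.000e-01] rows 5 [54.3  5.3 -0. ]
(665.5, 192, 110) tool shift [ 2.0e-01 -3.0e-01  2.2e+02] rows 4 [ 0.  -0.1 55. ]
yellow [ 513.08516367 -173.06080192   36.81601298] [ 507.20967704 -181.91506938   33.44471262] 79
post 37 [ 460.3 -227.3   52.8] [ 459.5 -226. ] [14.3 14.3] 47.3
jawF? 46 [ 605.4 -224.2   45.3] [ 605.3 -221.5] [10.1 25.3] 0.0
jawM? 67 [ 552.7 -224.7   45.3] [ 552.5 -223. ] [15.4 26. ] 1.2
jawF 75 [ 602.  -224.1   45.3] [ 601.8 -221.7] [17.3 25.5] 0.5
```

arm_command:
  series:
    - {"x":35,"y":48,"z":0,"wx":0,"wy":0,"wz":0}
    - {"x":35,"y":48,"z":0,"wx":0,"wy":0,"wz":0}
    - {"x":35,"y":48,"z":0,"wx":0,"wy":0,"wz":0}
    - {"x":35,"y":48,"z":0,"wx":0,"wy":0,"wz":0}
    - {"x":54.3,"y":5.3,"z":0,"wx":0,"wy":0,"wz":0}
    - {"x":54.3,"y":5.3,"z":0,"wx":0,"wy":0,"wz":0}
    - {"x":54.3,"y":5.3,"z":0,"wx":0,"wy":0,"wz":0}
    - {"x":54.3,"y":5.3,"z":0,"wx":0,"wy":0,"wz":0}
    - {"x":54.3,"y":5.3,"z":0,"wx":0,"wy":0,"wz":0}

```text
t: 9.7
tcp_pos: [665.7, 193.5, 333.0]
eef_rot: [0.0, 0.699, 0.715, 0.0]
contact_force: [1.1, -0.5, 0.8]
opening: 0.418
finger_force: 0.0
```

arm_command:
  series:
    - {"x":0,"y":0,"z":0,"wx":0,"wy":0,"wz":9.9}
    - {"x":0,"y":0,"z":0,"wx":0,"wy":0,"wz":9.9}
    - {"x":0,"y":0,"z":55,"wx":0,"wy":0,"wz":0}
    - {"x":0,"y":0,"z":55,"wx":0,"wy":0,"wz":0}
    - {"x":0,"y":0,"z":55,"wx":0,"wy":0,"wz":0}
    - {"x":0,"y":0,"z":55,"wx":0,"wy":0,"wz":0}
    - {"x":0,"y":0,"z":0,"wx":0,"wy":0,"wz":0}

```text
t: 10.58
tcp_pos: [664.4, 191.3, 108.3]
eef_rot: [-0.001, 0.812, 0.584, -0.003]
contact_force: [-0.2, 0.8, 1.4]
opening: 0.418
finger_force: 0.0
```

```bash
python3 -c "
from nav import *
go((665.5,192,50),(665.5,192,6))
p,d=snap('top','top1.png')
cv2.imwrite('pics/top1c.png',cv2.resize(p[140:240,170:290,::-1],None,fx=4,fy=4))"
```

```text
tcp [664.4 191.3 108.3] yaw -18.5 tilt [-0.35 -0.09] F [-0.2  0.8  1.4] op 35.7 t 10.57
(665.5, 192, 50) tool shift [ 1.2  1.1 58.3] rows 1 [ 1.2  1.1 58.3]
(665.5, 192, 6) tool shift [ 0.1  0.2 44. ] rows 1 [ 0.1  0.2 44. ]
```

View pics/top1c.png

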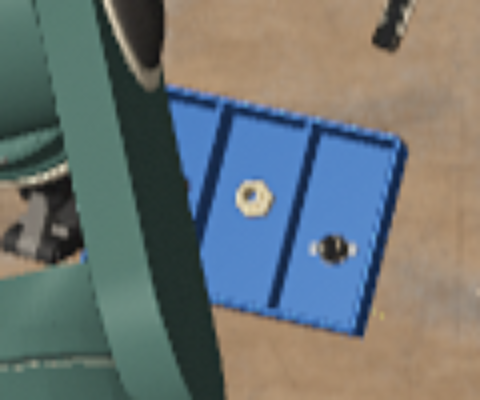

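The arm hides the rocker's pocket here, and the fitting and thermostat haven't moved. I'll descend by the measured position.

arm_command:
  series:
    - {"x":1,"y":1,"z":40,"wx":0,"wy":0,"wz":0}
    - {"x":0,"y":0,"z":20,"wx":0,"wy":0,"wz":0}
    - {"x":0,"y":0,"z":15,"wx":0,"wy":0,"wz":0}
    - {"x":0,"y":0,"z":12,"wx":0,"wy":0,"wz":0}
    - {"x":0,"y":0,"z":10,"wx":0,"wy":0,"wz":0}
    - {"x":0,"y":0,"z":0,"wx":0,"wy":0,"wz":0}
    - {"x":0,"y":0,"z":0,"wx":0,"wy":0,"wz":0}

```text
t: 11.5
tcp_pos: [667.7, 192.4, 14.9]
eef_rot: [0.0, 0.812, 0.584, 0.0]
contact_force: [-0.8, 0.8, 0.4]
opening: 0.424
finger_force: 0.0
```

```bash
python3 -c "
from nav import *
go((665.5,192,6))"
```

```text
tcp [667.7 192.4  14.9] yaw -18.5 tilt [0.04 0.01] F [-0.8  0.8  0.4] op 36.2 t 11.5
(665.5, 192, 6) tool shift [-1.1 -2.   8.9] rows 1 [-1.1 -2.   8.9]
```

arm_command:
  series:
    - {"x":-1,"y":-2,"z":4,"wx":0,"wy":0,"wz":0}
    - {"x":0,"y":0,"z":3.5,"wx":0,"wy":0,"wz":0}
    - {"x":0,"y":0,"z":0,"wx":0,"wy":0,"wz":0}
    - {"x":0,"y":0,"z":0,"wx":0,"wy":0,"wz":0}

```text
t: 12.0
tcp_pos: [665.3, 192.1, 6.9]
eef_rot: [0.0, 0.812, 0.584, 0.0]
contact_force: [-0.6, 0.7, -0.0]
opening: 0.419
finger_force: 0.0
```

arm_command:
  series:
    - {"x":0,"y":0,"z":0,"wx":0,"wy":0,"wz":0}
    - {"x":0,"y":0,"z":0,"wx":0,"wy":0,"wz":0}
    - {"x":0,"y":0,"z":0,"wx":0,"wy":0,"wz":0}
    - {"x":0,"y":0,"z":0,"wx":0,"wy":0,"wz":0}
    - {"x":0,"y":0,"z":0,"wx":0,"wy":0,"wz":0}
  grip: 8
  grip_force: 25

```text
t: 12.62
tcp_pos: [665.3, 192.1, 7.0]
eef_rot: [0.0, 0.812, 0.584, 0.0]
contact_force: [0.6, 0.2, 2.4]
opening: 0.175
finger_force: 24.4
```

arm_command:
  series:
    - {"x":0,"y":0,"z":-10,"wx":0,"wy":0,"wz":0}
    - {"x":0,"y":0,"z":-30,"wx":0,"wy":0,"wz":0}
    - {"x":0,"y":0,"z":-50,"wx":0,"wy":0,"wz":0}
    - {"x":0,"y":0,"z":-50,"wx":0,"wy":0,"wz":0}
    - {"x":0,"y":0,"z":0,"wx":0,"wy":0,"wz":-9.9}
    - {"x":0,"y":0,"z":0,"wx":0,"wy":0,"wz":-9.9}
    - {"x":0,"y":0,"z":0,"wx":0,"wy":0,"wz":0}

```text
t: 13.5
tcp_pos: [665.1, 192.1, 147.3]
eef_rot: [0.0, 0.699, 0.715, 0.0]
contact_force: [0.6, 0.5, 0.1]
opening: 0.172
finger_force: 24.4
```

```bash
python3 -c "
from nav import *
go((650,-100,147),(650,-100,6))
p,d=snap('side','side3.png')
cv2.imwrite('pics/side3c.png',cv2.resize(p[60:240,220:420,::-1],None,fx=3.3,fy=3.3))"
```

```text
tcp [665.1 192.1 147.3] yaw 1.2 tilt [0.01 0.  ] F [0.6 0.5 0.1] op 14.7 t 13.5
(650, -100, 147) tool shift [-291.7  -21.4    0.3] rows 5 [-58.3  -4.3   0.1]
(650, -100, 6) tool shift [ -0.  -0. 141.] rows 3 [-0. -0. 47.]
```

View pics/side3c.png

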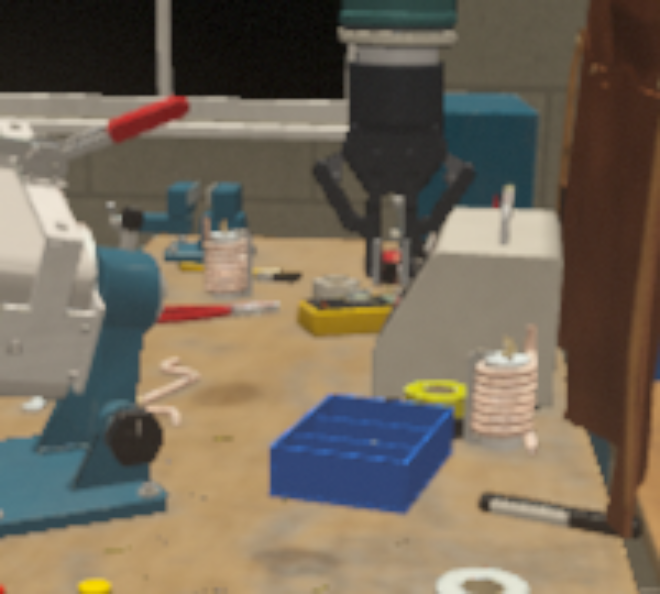

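The switch is held upright between the fingertips, with its red rocker up at about (390,265).

arm_command:
  series:
    - {"x":-58.3,"y":-4.3,"z":0,"wx":0,"wy":0,"wz":0}
    - {"x":-58.3,"y":-4.3,"z":0,"wx":0,"wy":0,"wz":0}
    - {"x":-58.3,"y":-4.3,"z":0,"wx":0,"wy":0,"wz":0}
    - {"x":-58.3,"y":-4.3,"z":0,"wx":0,"wy":0,"wz":0}
    - {"x":-58.3,"y":-4.3,"z":0,"wx":0,"wy":0,"wz":0}
    - {"x":0,"y":0,"z":50,"wx":0,"wy":0,"wz":0}
    - {"x":0,"y":0,"z":50,"wx":0,"wy":0,"wz":0}
    - {"x":0,"y":0,"z":20,"wx":0,"wy":0,"wz":0}
    - {"x":0,"y":0,"z":0,"wx":0,"wy":0,"wz":0}
    - {"x":0,"y":0,"z":0,"wx":0,"wy":0,"wz":0}

```text
t: 14.8
tcp_pos: [651.4, -99.8, 29.1]
eef_rot: [0.001, 0.699, 0.715, 0.001]
contact_force: [-0.2, -0.2, -0.2]
opening: 0.18
finger_force: 24.5
```

arm_command:
  series:
    - {"x":0,"y":0,"z":10,"wx":0,"wy":0,"wz":0}
    - {"x":0,"y":0,"z":8,"wx":0,"wy":0,"wz":0}
    - {"x":0,"y":0,"z":4,"wx":0,"wy":0,"wz":0}
    - {"x":0,"y":0,"z":1.5,"wx":0,"wy":0,"wz":0}
    - {"x":0,"y":0,"z":0,"wx":0,"wy":0,"wz":0}
    - {"x":0,"y":0,"z":0,"wx":0,"wy":0,"wz":0}

```text
t: 15.55
tcp_pos: [650.3, -99.9, 3.9]
eef_rot: [0.0, 0.699, 0.715, -0.0]
contact_force: [-4.0, 0.8, 6.7]
opening: 0.173
finger_force: 25.3
```

arm_command:
  series:
    - {"x":0,"y":0,"z":0,"wx":0,"wy":0,"wz":0}
    - {"x":0,"y":0,"z":0,"wx":0,"wy":0,"wz":0}
    - {"x":0,"y":0,"z":0,"wx":0,"wy":0,"wz":0}
    - {"x":0,"y":0,"z":-10,"wx":0,"wy":0,"wz":0}
    - {"x":0,"y":0,"z":-30,"wx":0,"wy":0,"wz":0}
    - {"x":0,"y":0,"z":-40,"wx":0,"wy":0,"wz":0}
  grip: 36

```text
t: 16.3
tcp_pos: [649.8, -99.8, 84.1]
eef_rot: [-0.001, 0.699, 0.715, -0.0]
contact_force: [1.2, 1.1, 0.1]
opening: 0.423
finger_force: 0.0
```

arm_command:
  series:
    - {"x":0,"y":0,"z":0,"wx":0,"wy":0,"wz":10}
    - {"x":0,"y":0,"z":0,"wx":0,"wy":0,"wz":10}
    - {"x":0,"y":0,"z":0,"wx":0,"wy":0,"wz":10}
    - {"x":0,"y":0,"z":0,"wx":0,"wy":0,"wz":10}
    - {"x":0,"y":0,"z":0,"wx":0,"wy":0,"wz":10}
    - {"x":0,"y":0,"z":0,"wx":0,"wy":0,"wz":10}
    - {"x":0,"y":0,"z":0,"wx":0,"wy":0,"wz":10}
    - {"x":0,"y":0,"z":0,"wx":0,"wy":0,"wz":10}
    - {"x":0,"y":0,"z":0,"wx":0,"wy":0,"wz":10}
    - {"x":0,"y":0,"z":0,"wx":0,"wy":0,"wz":0}
  grip: 56

```text
t: 17.55
tcp_pos: [650.4, -99.9, 84.0]
eef_rot: [0.0, 1.0, 0.012, 0.0]
contact_force: [-0.2, -1.2, 0.0]
opening: 0.655
finger_force: 0.0
```

```bash
python3 -c "
from nav import *
go((650.3,-100,30),(650.3,-100,5))
p,d=snap('side','side4.png')
W=pts('side',d);h=cv2.cvtColor(p,cv2.COLOR_RGB2HSV)
m=((h[...,0]<8)|(h[...,0]>172))&(h[...,1]>150)&(W[...,0]>620)&(W[...,0]<680)&(W[...,1]>-140)&(W[...,1]<-60)&(W[...,2]>5)&(W[...,2]<45)
q=W[m];print(len(q),q.mean(0),cv2.minAreaRect(q[:,:2].astype(np.float32)),q.max(0))
cv2.imwrite('pics/side4c.png',cv2.resize(p[140:280,200:420,::-1],None,fx=3.3,fy=3.3))"
```

```text
tcp [650.4 -99.9  84. ] yaw -88.7 tilt [ 0.03 -0.01] F [-0.2 -1.2  0. ] op 56.0 t 17.55
(650.3, -100, 30) tool shift [-0.1  0.1 54. ] rows 1 [-0.1  0.1 54. ]
(650.3, -100, 5) tool shift [-0. -0. 25.] rows 1 [-0. -0. 25.]
28 [649.30076262 -99.97203017  26.23912515] ((649.21142578125, -98.75605010986328), (8.565155029296875, 24.641040802001953), 4.008352279663086) [654.15563956 -86.7611795   28.77458599]
```

View pics/side4c.png

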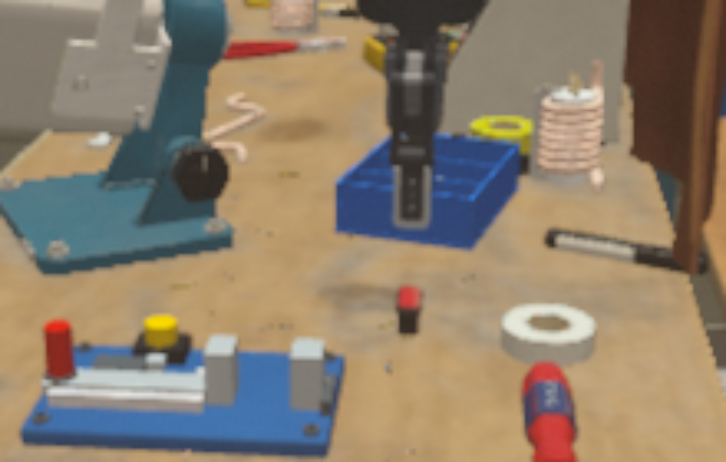

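The switch stands upright on the bench at about (408,308) in the crop. Next to it the clamp is held open and the yellow catch is up.

arm_command:
  series:
    - {"x":0,"y":0,"z":40,"wx":0,"wy":0,"wz":0}
    - {"x":0,"y":0,"z":20,"wx":0,"wy":0,"wz":0}
    - {"x":0,"y":0,"z":12,"wx":0,"wy":0,"wz":0}
    - {"x":0,"y":0,"z":7,"wx":0,"wy":0,"wz":0}
    - {"x":0,"y":0,"z":0,"wx":0,"wy":0,"wz":0}
    - {"x":0,"y":0,"z":0,"wx":0,"wy":0,"wz":0}

```text
t: 18.35
tcp_pos: [650.7, -99.9, 5.2]
eef_rot: [0.0, 1.0, 0.011, 0.001]
contact_force: [0.5, -0.4, 0.2]
opening: 0.658
finger_force: 0.0
```

arm_command:
  series:
    - {"x":0,"y":0,"z":0,"wx":0,"wy":0,"wz":0}
    - {"x":0,"y":0,"z":0,"wx":0,"wy":0,"wz":0}
    - {"x":0,"y":0,"z":0,"wx":0,"wy":0,"wz":0}
    - {"x":0,"y":0,"z":0,"wx":0,"wy":0,"wz":0}
    - {"x":0,"y":0,"z":0,"wx":0,"wy":0,"wz":0}
  grip: 25

```text
t: 18.98
tcp_pos: [650.6, -99.9, 5.0]
eef_rot: [0.0, 1.0, 0.011, 0.0]
contact_force: [-0.3, 0.3, 7.1]
opening: 0.381
finger_force: 24.6
```

arm_command:
  series:
    - {"x":0,"y":0,"z":-10,"wx":0,"wy":0,"wz":0}
    - {"x":0,"y":0,"z":-30,"wx":0,"wy":0,"wz":0}
    - {"x":0,"y":0,"z":-40,"wx":0,"wy":0,"wz":0}
    - {"x":0,"y":0,"z":-20,"wx":0,"wy":0,"wz":0}
    - {"x":0,"y":0,"z":0,"wx":0,"wy":0,"wz":0}

```text
t: 19.6
tcp_pos: [650.8, -100.0, 105.6]
eef_rot: [0.0, 1.0, 0.011, 0.001]
contact_force: [-0.4, 0.4, -1.3]
opening: 0.383
finger_force: 24.9
```

```bash
python3 -c "
from nav import *
go((576,-222.5,105),(576,-222.5,50),(576,-222.5,18))"
```

```text
tcp [ 650.8 -100.   105.6] yaw -88.7 tilt [ 0.13 -0.03] F [-0.4  0.4 -1.3] op 32.7 t 19.6
(576, -222.5, 105) tool shift [-77.5 120.8   0.5] rows 3 [-25.8  40.3   0.2]
(576, -222.5, 50) tool shift [-0.1 -0.  55. ] rows 1 [-0.1 -0.  55. ]
(576, -222.5, 18) tool shift [-0.1 -0.  32. ] rows 1 [-0.1 -0.  32. ]
```

arm_command:
  series:
    - {"x":-25.8,"y":40.3,"z":0,"wx":0,"wy":0,"wz":0}
    - {"x":-25.8,"y":40.3,"z":0,"wx":0,"wy":0,"wz":0}
    - {"x":-25.8,"y":40.3,"z":0,"wx":0,"wy":0,"wz":0}
    - {"x":0,"y":0,"z":40,"wx":0,"wy":0,"wz":0}
    - {"x":0,"y":0,"z":0,"wx":0,"wy":0,"wz":0}
    - {"x":0,"y":0,"z":0,"wx":0,"wy":0,"wz":0}

```text
t: 20.35
tcp_pos: [575.8, -222.1, 64.5]
eef_rot: [-0.0, 1.0, 0.011, -0.0]
contact_force: [-0.2, 0.1, 1.3]
opening: 0.383
finger_force: 25.1
```

```bash
python3 - <<'E'
from nav import *
go((576,-222.4,40),(576,-222.4,18))
p,d=snap('side','side5.png')
cv2.imwrite('pics/side5c.png',cv2.resize(p[170:280,190:330,::-1],None,fx=5,fy=5,interpolation=cv2.INTER_CUBIC))
E
```

```text
tcp [ 575.8 -222.1   64.5] yaw -88.7 tilt [-0.03  0.02] F [-0.2  0.1  1.3] op 32.7 t 20.35
(576, -222.4, 40) tool shift [ 0.3  0.3 24.5] rows 1 [ 0.3  0.3 24.5]
(576, -222.4, 18) tool shift [ 0.  0. 22.] rows 1 [ 0.  0. 22.]
```

View pics/side5c.png

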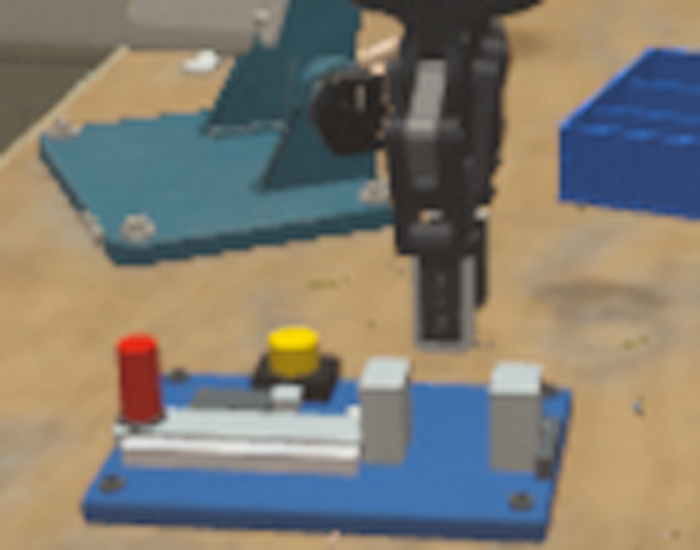

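The finger holding the switch is centred at column 445. The open gap spans columns 410 to 490, so it sits centrally above the gap.

arm_command:
  series:
    - {"x":0,"y":0.3,"z":15,"wx":0,"wy":0,"wz":0}
    - {"x":0,"y":0,"z":12,"wx":0,"wy":0,"wz":0}
    - {"x":0,"y":0,"z":10,"wx":0,"wy":0,"wz":0}
    - {"x":0,"y":0,"z":5,"wx":0,"wy":0,"wz":0}
    - {"x":0,"y":0,"z":3,"wx":0,"wy":0,"wz":0}
    - {"x":0,"y":0,"z":0,"wx":0,"wy":0,"wz":0}
    - {"x":0,"y":0,"z":0,"wx":0,"wy":0,"wz":0}

```text
t: 21.28
tcp_pos: [575.8, -222.8, 19.7]
eef_rot: [0.0, 1.0, 0.011, 0.0]
contact_force: [0.4, -0.7, -0.2]
opening: 0.386
finger_force: 25.1
```

arm_command:
  series:
    - {"x":0,"y":0,"z":1,"wx":0,"wy":0,"wz":0}
    - {"x":0,"y":0,"z":1,"wx":0,"wy":0,"wz":0}
    - {"x":0,"y":0,"z":0.6,"wx":0,"wy":0,"wz":0}
    - {"x":0,"y":0,"z":0,"wx":0,"wy":0,"wz":0}
    - {"x":0,"y":0,"z":0,"wx":0,"wy":0,"wz":0}

```text
t: 21.9
tcp_pos: [575.7, -222.8, 17.0]
eef_rot: [0.0, 1.0, 0.011, 0.0]
contact_force: [-1.5, 0.7, 5.4]
opening: 0.386
finger_force: 25.4
```

arm_command:
  series:
    - {"x":0,"y":0,"z":0,"wx":0,"wy":0,"wz":0}
    - {"x":0,"y":0,"z":0,"wx":0,"wy":0,"wz":0}
    - {"x":0,"y":0,"z":0,"wx":0,"wy":0,"wz":0}
    - {"x":0,"y":0,"z":0,"wx":0,"wy":0,"wz":0}
    - {"x":0,"y":0,"z":-10,"wx":0,"wy":0,"wz":0}
    - {"x":0,"y":0,"z":-30,"wx":0,"wy":0,"wz":0}
    - {"x":0,"y":0,"z":-45,"wx":0,"wy":0,"wz":0}
    - {"x":0,"y":0,"z":0,"wx":0,"wy":0,"wz":0}
  grip: 50

```text
t: 22.9
tcp_pos: [577.2, -223.5, 106.5]
eef_rot: [0.001, 1.0, 0.011, 0.003]
contact_force: [-0.1, 0.4, -0.6]
opening: 0.584
finger_force: 0.0
```

```bash
python3 - <<'E'
from nav import *
go((504.7,-176.5,102),(504.7,-176.5,45))
p,d=snap('side','side6.png')
cv2.imwrite('pics/side6c.png',cv2.resize(p[170:280,190:330,::-1],None,fx=5,fy=5,interpolation=cv2.INTER_CUBIC))
E
```

```text
tcp [ 577.2 -223.5  106.5] yaw -88.7 tilt [ 0.34 -0.15] F [-0.1  0.4 -0.6] op 49.9 t 22.9
(504.7, -176.5, 102) tool shift [-71.4 -48.6   3.9] rows 2 [-35.7 -24.3   2. ]
(504.7, -176.5, 45) tool shift [-0.3 -0.2 57. ] rows 1 [-0.3 -0.2 57. ]
```

View pics/side6c.png

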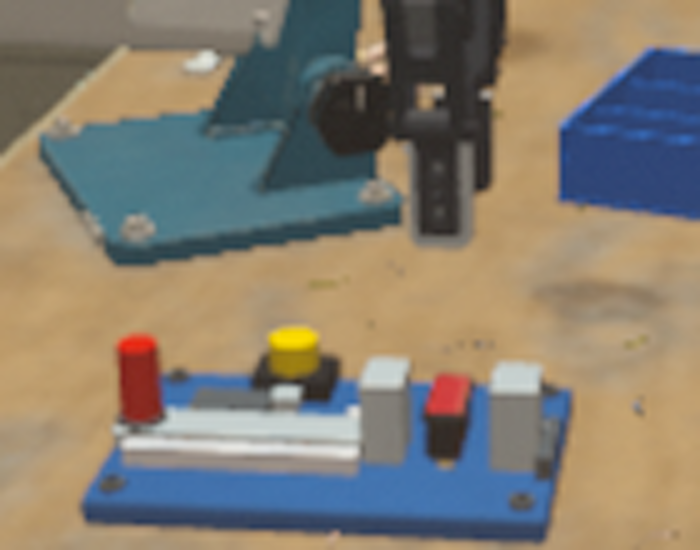

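The switch stands upright at about (448,415), centred between the jaws at columns 410 and 490. The catch at (294,350) is still up, so I'll press it next.

arm_command:
  series:
    - {"x":-35.7,"y":-24.3,"z":0,"wx":0,"wy":0,"wz":0}
    - {"x":-35.7,"y":-24.3,"z":0,"wx":0,"wy":0,"wz":0}
    - {"x":0,"y":0,"z":0,"wx":0,"wy":0,"wz":0}
    - {"x":0,"y":0,"z":0,"wx":0,"wy":0,"wz":0}
    - {"x":0,"y":0,"z":40,"wx":0,"wy":0,"wz":0}
    - {"x":0,"y":0,"z":15,"wx":0,"wy":0,"wz":0}
    - {"x":0,"y":0,"z":0,"wx":0,"wy":0,"wz":0}
    - {"x":0,"y":0,"z":0,"wx":0,"wy":0,"wz":0}
  grip: 0

```text
t: 23.95
tcp_pos: [503.8, -176.1, 47.8]
eef_rot: [0.0, 1.0, 0.011, 0.0]
contact_force: [0.4, -0.6, -0.1]
opening: -0.002
finger_force: 0.0
```

Next I press down to about z = 30.

arm_command:
  series:
    - {"x":0,"y":0,"z":8,"wx":0,"wy":0,"wz":0}
    - {"x":0,"y":0,"z":3,"wx":0,"wy":0,"wz":0}
    - {"x":0,"y":0,"z":2,"wx":0,"wy":0,"wz":0}
    - {"x":0,"y":0,"z":2,"wx":0,"wy":0,"wz":0}
    - {"x":0,"y":0,"z":1.5,"wx":0,"wy":0,"wz":0}
    - {"x":0,"y":0,"z":0.8,"wx":0,"wy":0,"wz":0}
    - {"x":0,"y":0,"z":0,"wx":0,"wy":0,"wz":0}
    - {"x":0,"y":0,"z":0,"wx":0,"wy":0,"wz":0}

```text
t: 24.95
tcp_pos: [503.2, -175.8, 29.7]
eef_rot: [0.0, 1.0, 0.011, 0.0]
contact_force: [-1.9, 2.0, 7.0]
opening: 0.004
finger_force: 3.5
```

```bash
python3 - <<'E'
from nav import *
go((504,-176.5,30))
p,d=snap('side','side7.png');W=pts('side',d)
for n,x,z in(('post',(430,510),(49,60)),('jawF',(585,640),(42,52)),('jawM',(530,585),(42,52))):
    m=(W[...,0]>x[0])&(W[...,0]<x[1])&(W[...,1]>-245)&(W[...,1]<-205)&(W[...,2]>z[0])&(W[...,2]<z[1]); print(n,W[m].mean(0).round(1))
E
```

```text
tcp [ 503.2 -175.8   29.7] yaw -88.7 tilt [ 0.01 -0.  ] F [-1.9  2.   7. ] op 0.4 t 24.95
(504, -176.5, 30) tool shift [ 0.8  0.7 -0.3] rows 1 [ 0.8  0.7 -0.3]
post [ 476.7 -227.3   52.7]
jawF [ 601.9 -223.9   45.5]
jawM [ 569.7 -226.4   45.4]
```

The jaw has sprung to about 0.011, as expected (the post moved from 460.3 to 476.7). Now I retreat and check.

arm_command:
  series:
    - {"x":0,"y":0,"z":-10,"wx":0,"wy":0,"wz":0}
    - {"x":0,"y":0,"z":-40,"wx":0,"wy":0,"wz":0}
    - {"x":0,"y":0,"z":-50,"wx":0,"wy":0,"wz":0}
    - {"x":0,"y":0,"z":-50,"wx":0,"wy":0,"wz":0}
    - {"x":0,"y":0,"z":0,"wx":0,"wy":0,"wz":0}
    - {"x":0,"y":0,"z":0,"wx":0,"wy":0,"wz":0}

```text
t: 25.75
tcp_pos: [502.9, -175.8, 179.1]
eef_rot: [0.0, 1.0, 0.011, -0.0]
contact_force: [-0.3, 0.2, -1.0]
opening: -0.003
finger_force: 0.0
```

```bash
python3 - <<'E'
from nav import *
go((504,-176.5,200))
p,d=snap('side','side8.png')
cv2.imwrite('pics/side8c.png',cv2.resize(p[190:280,190:330,::-1],None,fx=5,fy=5,interpolation=cv2.INTER_CUBIC))
E
```

```text
tcp [ 502.9 -175.8  179.1] yaw -88.7 tilt [-0.02 -0.  ] F [-0.3  0.2 -1. ] op -0.2 t 25.75
(504, -176.5, 200) tool shift [  1.1   0.8 -20.9] rows 1 [  1.1   0.8 -20.9]
```

View pics/side8c.png

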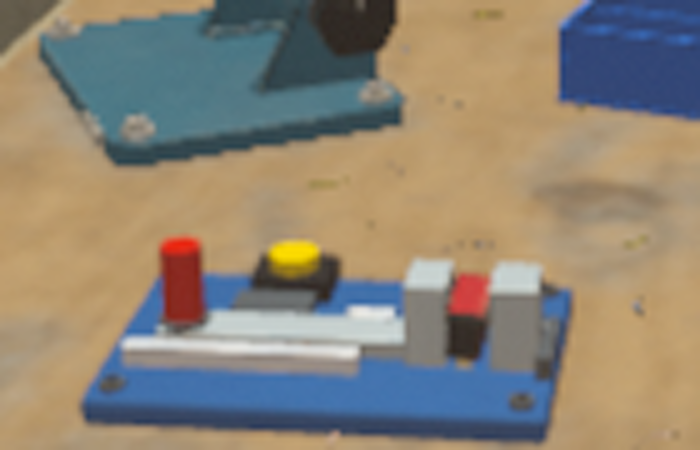

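The switch is clamped upright, rocker up, at about (468,315) between the jaws. The catch at (294,258) is down and the arm is clear.

```bash
python3 -c "
from rig import job_done
print(job_done())"
```

```text
the job is handed in; nothing more can be done
None
```

The job is handed in: the switch is clamped upright, rocker side up, between the jaws, with the catch pressed down and the arm clear, at 25.8 s on the robot's clock.

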